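Close the book rack to its inner notch

ROBOT

A 6-joint arm with a two-finger parallel gripper is mounted at the origin on the work surface. World frame = base frame: x ahead of the robot, y to its left, z up, the work surface at z = 0. Lengths are in mm, angles in rad, forces in N, time in s.
With the tool pointing down it reaches from about 275 to 725 mm from the base axis. Payload 15.9 kg.
Tool frame: the origin (TCP) lies on the centre line of the jaws, within the pads' length; the fingertips stand 8 mm ahead of it and the grasp point (between the pads) lies 11 mm behind it; z points along the fingers, x is the direction in which the jaws open and shut, and the axes are right-handed (so a half turn about z gives the same grasp; the last joint's range is limited). The gripper opens to 85 mm and grips with 20 to 120 N. Pads are 22 mm wide; open, the fingers measure 114 mm over their backs; the gripper's body (76 mm by 85 mm) begins 54 mm behind the grasp point. The pads swing forward as they close: fully open they stand 13 mm farther back than shut.
Start: joints at [1.349, 0.213, -0.034, 1.323, 0, 1.571], TCP at [109.988, 487.738, 239.306] pointing down, gripper open.
Joint ranges: [-2.98, 2.98], [-0.74, 1.72], [-1.14, 1.35], [-2.1, 2.04], [-1.57, 1.44], [-3.14, 3.14]. Speed limits (rad/s): [1.89, 1.89, 2.39, 2.57, 3.14, 3.14].

INTERFACE

Orientations are given as a 3x3 rotation matrix whose columns are the frame's x, y, z axes.
In Python, from rig import bot, viewer gives the robot as it stands. The module is installed in compiled form; this text tells all that it offers.
- The arm moves only by the tool step_arm, never from a script. Its argument "motion" is a list that holds one entry, the list of rows, each a list of 7 numbers: the shift along the tool's x, y, z in cm, then the turn, a rotation vector about the tool's x, y, z in degrees, then the closure in counts, from 0 (fully open) to 255 (shut). In form: [[[tx, ty, tz, ax, ay, az, jaw], ...]]. A call has 1 to 8 rows; each row is the pose to reach, as a shift and turn from the pose commanded when the call began, along the tool's axes at that moment; what a row does not reach only later rows make up. A row lasts 1/10 s, in which the tool goes at most 50 mm and 8.59 degrees, less where a joint would pass 70% of its speed; a pose out of reach is approached as far as the arm can. A call with a gripper value outside its range is refused whole. The fingers move at their own pace and stop on an object; "grip_force" is the grip in N (left out, the last holds). Time passes only in rows, so rows that repeat a pose let the fingers close. It gives the time, the measured TCP pose, the force and the opening at its end, in the units of the state.
- bot.sense(): the state, without advancing time (a new reading comes with each control period).
- viewer.capture(name): name is "scene" or "top" or "wrist"; returns (picture, depth): 420x560x3 uint8, red, green, blue; 420x560 float32, mm along the optical axis (not along the pixel's ray), 0 where there is no reading.
- viewer.calibration(name): a dict with "mtx" (3x3 intrinsics, pixels), "R" (3x3) and "t" (3): a world point X has camera coordinates R X + t; the wrist camera has in their place "T_tool_cam" (4x4, takes a point from camera to tool coordinates, whose origin is the TCP and whose axes are the tool frame's). Camera axes: x right, y down, z forward; pixel columns grow to the right and rows downward; lengths in mm; the calibration is good to about 2 mm. The wrist camera is an equidistant fisheye: a pixel r from the principal point sees the ray r / f radians off the axis. A picture is of the moment at which its call begins: read the wrist's pose just before it. calibration takes no time and is no camera call.
- bot.hand_in(): hands the job in, once; it reports no verdict.
The state is a dict: "clock": time; "q": joint angles; "joint_velocities": joint speeds; "joint_torque": joint torques, N m; "position": TCP position; "orientation": TCP orientation; "force": force on the tool from outside, world axes, zero at the start; "moment": the same for the moment, N m; "grip_width": finger opening in mm.
Only numpy, scipy, OpenCV 4.12 (cv2) and the standard library are available. Lean on these libraries where they do the work, as an engineer would, in place of code of your own. Each camera call takes 0.05 s, during which the arm holds its last target.

TASK

Close up the book rack on the dresser: push the sliding bookend by its outer face along the rack towards the books, past the outer notch, until its spring pin drops into the inner notch, the one nearest the books, and stop there without pushing on past it. Only push it: do not pinch the bookend or reach over to its felt-lined side, do not touch the pin's knob, and leave the books and everything else where they stand. Then take the hand away, leaving the bookend in the notch.

Things in the scene. Friction and masses are not known exactly. Their poses are not given: they have to be found in the camera images.
- rack: Dark wooden book rack fixed to the table, turned up to 0.3 rad: board 170 (x) x 420 (y) x 18 mm. Origin under its centre; y runs along the rack to the fixed upright end (12 mm thick, at y = +201 mm, top 145 mm above the table); x points roughly away from the robot. A notched steel track 22 mm wide, top 30 mm above the table, runs along y at x = +60 mm.
- bookend (a joint): Travel in m of the sliding bookend along the rack's +y, towards the books: 0 outer end, 0.13 in the outer notch, 0.20 in the inner notch, hard stop 0.225. Slides with 2 N friction plus about 12 N per m/s; pushed slowly, leaving the outer notch inward takes about 7 N, the inner one about 12 N (more when fast). Each notch draws it in from 5 to 6 mm off its centre; the force dips as the pin drops.
- bookend_push (a point): Middle of the width of the bookend's outer face (facing rack -y, away from the books), 110 mm above the table. The bookend is an upright dark wooden panel, 150 mm wide (rack x -75 to +75 mm), 12 mm thick, 20 to 145 mm above the table; at travel s its mid-plane is at rack y = s - 150 mm. This face is clear to push from 50 mm up.
- lining: Grey felt lining 110 x 3 x 95 mm on the bookend's inner face (towards the books); touching it means reaching over or pinching the panel. Its frame is that of the panel: origin at table height in the panel's mid-plane.
- index_pin (a joint): Height in m of the spring-loaded index pin that rides with the bookend, in a lug on its inner side at rack x = +60 mm, 25 mm inward of the panel's mid-plane. About -0.0005 riding on the track, -0.0043 down in the outer notch, -0.0074 down in the inner notch; positive when pulled up.
- pin_knob: Black round knob, 22 mm diameter, 20 mm tall, on top of the index pin, 90 to 110 mm above the table; origin at the centre of its underside. Not to be touched or pulled.
- notch_outer (a point): Centre of the outer notch (a V groove 16 mm wide, 5 mm deep across the steel track), at the track's top, 30 mm above the table.
- notch_inner (a point): Centre of the inner notch (a V groove 16 mm wide, 9 mm deep), the one nearest the books, at the track's top. It lies 70 mm beyond the outer notch. The pin is over it when the bookend's mid-plane is 25 mm short of it (bookend travel 0.20).
- book0: Small blue hardback book standing upright on the rack by the fixed end, 30 mm thick (y), 118 mm tall, 100 mm deep (x), loose; origin under its centre. Leave alone. With the bookend in the inner notch the nearest book is still about 25 mm from it.
- book1: Small terracotta hardback book standing upright on the rack by the fixed end, 22 mm thick (y), 110 mm tall, 95 mm deep (x), loose; origin under its centre. Leave alone. With the bookend in the inner notch the nearest book is still about 25 mm from it.
- book2: Small grey hardback book standing upright on the rack by the fixed end, 32 mm thick (y), 116 mm tall, 100 mm deep (x), loose; origin under its centre. Leave alone. With the bookend in the inner notch the nearest book is still about 25 mm from it.
- book3: Small white hardback book standing upright on the rack by the fixed end, 24 mm thick (y), 106 mm tall, 92 mm deep (x), loose; origin under its centre. Leave alone. With the bookend in the inner notch the nearest book is still about 25 mm from it.
- candle_jar: White open candle jar, 82 mm diameter, 90 mm tall, beyond the rack; origin under its centre. Leave alone.
- candlestick: Brass candlestick with a candle, foot 90 mm diameter, 170 mm tall in all, beyond the rack; origin under its centre. Leave alone.
- gift_box: Small closed card box 74 x 94 x 42 mm, on the robot's side of the rack; origin under its centre. Leave alone.
- glass_votive: Green glass tumbler, 68 mm diameter, 60 mm tall, beyond the rack; origin under its centre. Leave alone.

How it is judged:
By the outcome, as a careful person would: the job done as asked, in the order asked, and still so for the second after the job is handed in, with the robot touching nothing.
It also fails if it takes over 42 s, if anything falls off the work surface, if the arm or the gripper's body presses on something with over 40 N, if the wrist force passes 120 N, or if a joint passes its speed limit or range.

## Working session

There is one attempt and no reset: what is moved stays moved. The work goes in short steps, Python scripts to look and compute and a tool call to move; the robot and the scene stay as the last step left them, time stands still between calls to the robot, and variables do not carry over. Pictures are saved under pics/ and viewed, and the job is handed in when it is done.

Besides the shell and the picture viewer there is one more tool, called as name(argument=value, ...) on one line, values as JSON. step_arm: Moves the arm, as the interface text tells. Its arguments: {"type":"object","properties":{"motion":{"type":"array","items":{"type":"array","items":{"type":"array","items":{"type":"number"}}}},"grip_force":{"type":"number"}},"required":["motion"]}

```bash
mkdir -p pics; cat > h.py <<'E'
import numpy as np,cv2
from rig import bot,viewer
def cap(n,tag):
    p,d=viewer.capture(n); cv2.imwrite(f'pics/{tag}.png',p[:,:,::-1]); np.savez(f'pics/{tag}.npz',p=p,d=d); return p,d
def pts(n,d):
    c=viewer.calibration(n);K=np.array(c['mtx']);R=np.array(c['R']);t=np.array(c['t']).ravel()
    v,u=np.mgrid[:d.shape[0],:d.shape[1]]
    r=np.stack([(u-K[0,2])/K[0,0],(v-K[1,2])/K[1,1],np.ones_like(d)],-1)*d[...,None]
    return (r-t)@R
E
python3 - <<'E'
from h import *
s=bot.sense();print(s)
cap('scene','s1');cap('top','t1')
for n in('scene','top'):print(viewer.calibration(n))
E
```

```text
{'clock': 0.0, 'q': array([ 1.34898725e+00,  2.13366553e-01, -3.50651566e-02,  1.32350403e+00,
       -1.92058443e-05,  1.57081767e+00]), 'joint_velocities': array([ 7.08383325e-04,  9.44298673e-05,  2.55174001e-03, -3.11741611e-05,
        6.58232277e-04,  2.17259175e-04]), 'joint_torque': array([ 7.41860749e-04, -6.86156631e+01,  4.87125957e+01,  1.73708569e-02,
        1.44626656e-04, -1.70272210e-05]), 'position': array([109.92891994, 487.42015903, 238.80856124]), 'orientation': array([[ 2.20015411e-01,  9.75496369e-01, -2.31929331e-04],
       [ 9.75495731e-01, -2.20015532e-01, -1.11572283e-03],
       [-1.13941163e-03,  1.92301454e-05, -9.99999351e-01]]), 'force': array([ 0.5282356 , -0.42428927,  0.63805233]), 'moment': array([ 0.03086828,  0.00268928, -0.06047576]), 'grip_width': 84.95485976222471}
{'mtx': array([[469.39495425,   0.        , 277.2244344 ],
       [  0.        , 469.39495425, 203.66911692],
       [  0.        ,   0.        ,   1.        ]]), 'R': array([[ 0.2956207 ,  0.95524709,  0.01055472],
       [ 0.71307082, -0.21329501, -0.6678587 ],
       [-0.63571881,  0.20495912, -0.74421325]]), 't': array([-194.32084371, -347.84467215, 1384.66639184])}
{'mtx': array([[454.64642772,   0.        , 282.46136651],
       [  0.        , 454.64642772, 209.81701834],
       [  0.        ,   0.        ,   1.        ]]), 'R': array([[ 0.04815411, -0.99883457,  0.00326816],
       [-0.97044665, -0.04755961, -0.23658272],
       [ 0.23646243,  0.00822086, -0.97160585]]), 't': array([  7.39321671, 606.82536442, 844.17647834])}
```

View pics/s1.png

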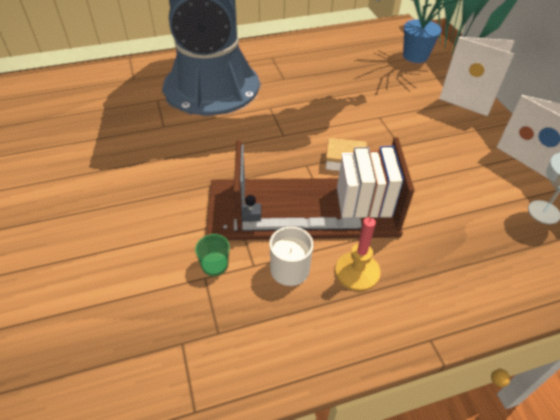

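View pics/t1.png

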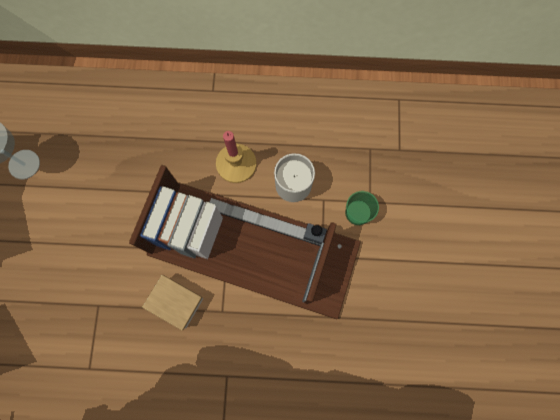

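The scene view shows the bookend panel at about (240,175), books at about (370,185), and the knob at (251,201). In the top view the panel runs from (333,228) to (308,300), the track from (215,208) to (305,235), and the fixed end is at (155,205). Next I measure these.

```bash
python3 - <<'E'
from h import *
P={}
for n,t in(('top','t1'),('scene','s1')):
    z=np.load(f'pics/{t}.npz');X=pts(n,z['d']);d=z['d'];P[n]=(X,z['p'],d)
    h=X[...,2]
    m=((h>132)&(h<158)&(d>0)).astype(np.uint8)
    k,l,st,c=cv2.connectedComponentsWithStats(m)
    for i in range(1,k):
        if st[i,4]>25:
            q=X[l==i];r=cv2.minAreaRect(q[:,:2].astype(np.float32))
            print(n,st[i],np.median(q,0).round(1),'rect',np.round(r[0],1),np.round(r[1],1),round(r[2],1))
    # table z check
    print(n,'table z',np.median(h[(d>0)&(abs(h)<12)]))
    # board: dark pixels z 10..26
    hsv=cv2.cvtColor(z['p'],cv2.COLOR_RGB2HSV)
    m=((h>11)&(h<24)&(d>0)).astype(np.uint8);k,l,st,c=cv2.connectedComponentsWithStats(m)
    for i in range(1,k):
        if st[i,4]>400:
            q=X[l==i];r=cv2.minAreaRect(q[:,:2].astype(np.float32));print(n,'board',st[i],np.median(q,0).round(1),np.round(r[0],1),np.round(r[1],1),round(r[2],1))
s=P['top'][1][160:330,120:380];cv2.imwrite('pics/t1c.png',cv2.resize(s[:,:,::-1],None,fx=3,fy=3,interpolation=2))
E
```

```text
top [  0 122  11  35 250] [702.8 580.6 142. ] rect [704.3 581.5] [67.6 16.6] 8.1
top [224 137  11   9  58] [717.1 143.6 145.6] rect [719.  145.1] [ 8.7 20.2] 13.1
top [ 129  165   46   81 1386] [578.7 277.  136.5] rect [585.  273.1] [ 45.1 159.8] 76.1
top [187 197  16  39  88] [577.7 200.  133.7] rect [570.7 199.5] [16.6 73.5] 85.4
top [168 204  22  46 146] [543.5 230.5 133.4] rect [550.8 220.5] [31.  83.7] 77.0
top [307 222  29  80 570] [496.1 -37.6 144.4] rect [498.1 -37.6] [ 14.3 149.3] 74.5
top [181 235   8  10  27] [524.9 213.1 133. ] rect [525.3 214.2] [ 9.8 15.7] 72.5
top table z 0.026798992736829085
top board [217 144  38  36 541] [713.4 138.8  14.5] [723.2 146.2] [77.4 79.5] 21.7
top board [  147   182   214   137 10620] [509.1  58.5  18. ] [534.9  92.3] [416.2 170.6] 74.4
scene [416   5  11  15  66] [ 19.2 640.6 145.3] rect [ 18.6 643.4] [29.5 52. ] 46.2
scene [427  10  13  10  50] [ 41.3 660.7 145.9] rect [ 38.2 670.2] [19.5 30.7] 15.7
scene [174  34  65  28 532] [ 73.5  -7.9 146.1] rect [43.3 -4.7] [173.3  96. ] 82.8
scene [453  49  56  26 524] [302.6 660.4 144.8] rect [3
[... 230 characters left out ...]
510.3 -39.  145. ] rect [500.8 -35.9] [ 15. 150.] 74.4
scene [354 147  23  35 260] [559.8 219.  133.2] rect [560.2 218.7] [ 32.9 103.2] 74.4
scene [549 153  11  26 200] [684.1 585.  142.5] rect [680.2 591.2] [19.4 71.8] 53.8
scene [362 223  13  13 112] [733.2 143.1 144.2] rect [730.8 145.4] [20.7 11.3] 57.4
scene table z 0.6329618073514693
scene board [ 163   68   97   45 1488] [ 86.2 -16.2  14.7] [41.7 -7.9] [279.4 206.5] 78.3
scene board [ 206  179   75   60 1837] [515.4 -72.1  18.6] [500.6 -30.3] [157.6 174.4] 74.6
scene board [ 245  178  158   59 4418] [528.9 109.9  18.5] [546.3 134.6] [338.1 175.4] 74.6
scene board [337 254  42  34 696] [737.6 138.5  14.7] [730.6 143.6] [86.2 71.8] 52.1
```

```bash
ls pics
```

```text
s1.npz
s1.png
t1.npz
t1.png
t1c.png
```

View pics/t1c.png

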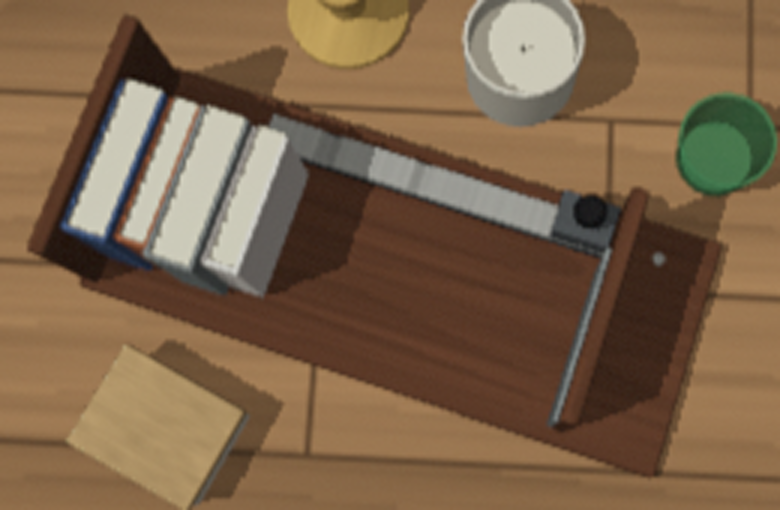

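Both views agree. The rack's y axis is at about 74.5° and its centre is near (535, 92). The panel's mid-plane is at rack y ≈ -135, so travel is about 15 mm, and sizes match at 150 mm wide and 145 mm high. I'll close the jaws and go above the outer side.

step_arm(motion=[[[-48.2,49.2,0,0,0,92.8,255],[-48.2,49.2,0,0,0,92.8,255],[-48.2,49.2,0,0,0,92.8,255],[-48.2,49.2,0,0,0,92.8,255],[-48.2,49.2,0,0,0,92.8,255],[-48.2,49.2,0,0,0,92.8,255],[-48.2,49.2,0,0,0,92.8,255],[-48.2,49.2,0,0,0,92.8,255]]])

```text
clock: 0.9
position: [324.9, 154.7, 239.3]
orientation: [[0.987, 0.159, 0.0], [0.159, -0.987, 0.0], [0.0, -0.0, -1.0]]
force: [1.3, 0.5, 0.7]
grip_width: -0.5
```

step_arm(motion=[[[12.0,26.6,0,0,0,24.1,255],[12.0,26.6,0,0,0,24.1,255],[12.0,26.6,0,0,0,24.1,255],[12.0,26.6,0,0,0,24.1,255],[12.0,26.6,0,0,0,24.1,255],[12.0,26.6,0,0,0,24.1,255],[12.0,26.6,0,0,0,24.1,255],[12.0,26.6,0,0,0,24.1,255]]])

```text
clock: 1.7
position: [486.4, -86.5, 238.6]
orientation: [[0.967, -0.254, -0.001], [-0.254, -0.967, 0.0], [-0.002, -0.0, -1.0]]
force: [-0.6, -0.4, -0.3]
grip_width: 0.3
```

```bash
python3 - <<'E'
from h import *
s=bot.sense();print(s['clock'],s['position'],s['orientation'],s['force'],s['q'])
cap('scene','s2');cap('top','t2');cap('wrist','w2');print(viewer.calibration('wrist'))
E
```

```text
1.7 [486.41927829 -86.51689241 238.64844216] [[ 9.67194227e-01 -2.54033830e-01 -1.46290096e-03]
 [-2.54033481e-01 -9.67195333e-01  4.22704543e-04]
 [-1.52229224e-03 -3.72115704e-05 -9.99998841e-01]] [-0.58885776 -0.41782791 -0.31917621] [-1.76123549e-01  2.02148035e-01 -4.95186091e-02  1.32064402e+00
  1.59844093e-04  1.65152126e+00]
{'mtx': array([[325.1922621 ,   0.        , 280.09488956],
       [  0.        , 325.1922621 , 209.47171481],
       [  0.        ,   0.        ,   1.        ]]), 'T_tool_cam': array([[ 9.99999516e-01, -6.95026271e-04,  6.95854432e-04,
        -3.99361071e-01],
       [ 4.80248531e-04,  9.62518259e-01,  2.71216464e-01,
        -6.91234486e+01],
       [-8.58275164e-04, -2.71215998e-01,  9.62518127e-01,
        -1.35147790e+02],
       [ 0.00000000e+00,  0.00000000e+00,  0.00000000e+00,
         1.00000000e+00]])}
```

View pics/s2.png

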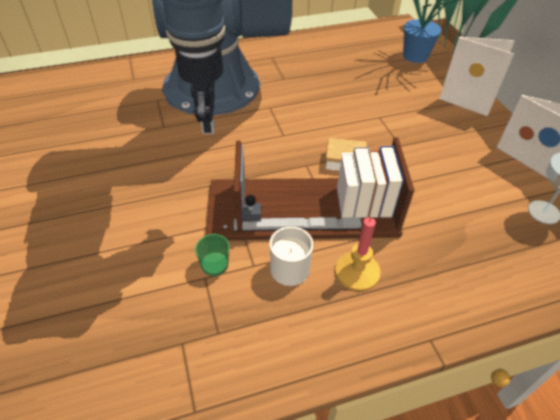

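View pics/t2.png

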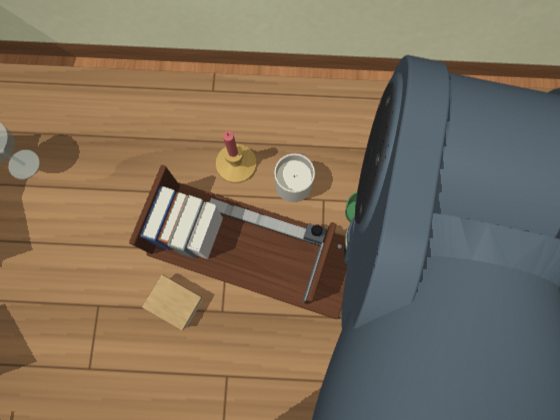

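View pics/w2.png

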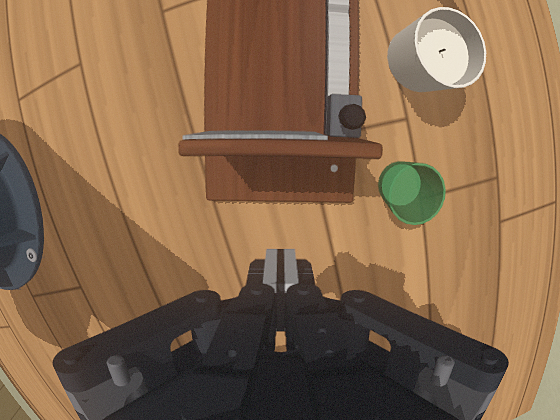

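The gripper is shut above the outer side: the wrist view shows the panel at (280,148), the knob at (352,116), and the fingertips at (280,265) clear of it. The linkages spread along tool x, so pushing with the finger side (-y) is right. Descending.

step_arm(motion=[[[0,0,3.5,0,0,0,255],[0,0,7.0,0,0,0,255],[0,0,10.5,0,0,0,255],[0,0,13.8,0,0,0,255],[0,0,13.8,0,0,0,255],[0,0,13.8,0,0,0,255]]])

```text
clock: 2.45
position: [486.4, -85.3, 102.3]
orientation: [[0.968, -0.251, -0.0], [-0.251, -0.968, 0.0], [-0.0, 0.0, -1.0]]
force: [0.2, 0.7, 0.5]
grip_width: 0.1
```

```bash
python3 - <<'E'
from h import *
s=bot.sense();print(s['clock'],s['position'],s['orientation'],s['force'])
cap('scene','s3');cap('wrist','w3')
C=np.array([534.9,92.3]);
for a in (74.4,74.6):
    u=np.array([np.cos(np.radians(a)),np.sin(np.radians(a))]);v=np.array([u[1],-u[0]])
    d=s['position'][:2]-C;print(d@v,d@u)
    # panel from scene/top frames 1, rack ends
    for n,t in(('top','t1'),('scene','s1')):
        z=np.load(f'pics/{t}.npz');X=pts(n,z['d']);q=X[z['d']>0]
        l=np.c_[(q[:,:2]-C)@v,(q[:,:2]-C)@u,q[:,2]]
        m=(abs(l[:,0])<70)&(abs(l[:,1]+135)<40)&(l[:,2]>138)&(l[:,2]<150)
        b=(abs(l[:,0])<60)&(l[:,1]<-150)&(l[:,1]>-240)&(l[:,2]>12)&(l[:,2]<24)
        f=(abs(l[:,0])<70)&(abs(l[:,1]-201)<30)&(l[:,2]>139)&(l[:,2]<150)
        print(a,n,'panel y',np.percentile(l[m,1],[1,50,99]),'slope',np.polyfit(l[m,0],l[m,1],1)[0],'outer end',l[b,1].min(),'fixed',np.percentile(l[f,1],[1,50,99]),'slope',np.polyfit(l[f,0],l[f,1],1)[0])
E
```

```text
2.45 [486.44113663 -85.31646075 102.31467522] [[ 9.67908589e-01 -2.51302497e-01 -1.33918646e-04]
 [-2.51302495e-01 -9.67908599e-01  2.89165496e-05]
 [-1.36887810e-04  5.66551314e-06 -9.99999991e-01]] [0.19598621 0.71305657 0.47720233]
1.090823537667628 -184.1050750807026
74.4 top panel y [-142.0420357  -135.97666439 -130.15168858] slope 0.0003540176211681824 outer end -208.03569574621537 fixed [195.88940297 201.41157431 208.37146067] slope 0.0007860087706229338
74.4 scene panel y [-139.94959859 -133.71880996 -128.02171718] slope 0.0007994840245247414 outer end -206.10441913909014 fixed [198.48536342 203.23158611 210.44206255] slope 0.0041963388671525876
0.44817025111706377 -184.1077611343082
74.6 top panel y [-141.97691067 -135.89441128 -130.21430389] slope -0.003188372644706086 outer end -208.13561070695357 fixed [195.68672014 201.35362977 208.50260742] slope -0.002439258224516783
74.6 scene panel y [-140.03605998 -133.84892765 -128.14987233] slope -0.0017428813699591798 outer end -206.13420135469897 fixed [198.49800172 203.13466704 210.24631413] slope -0.00013733294813100618
```

View pics/w3.png

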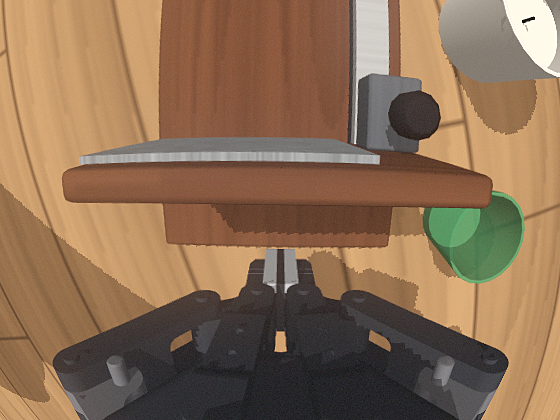

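View pics/s3.png

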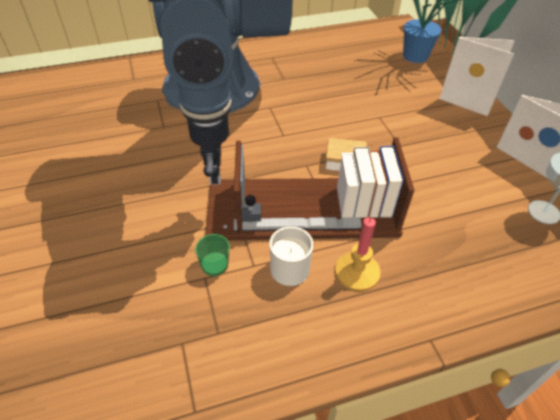

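step_arm(motion=[[[0,-1.0,0.2,0,0,1.0,255],[0,-2.0,0.2,0,0,1.0,255],[0,-2.2,0.2,0,0,1.0,255],[0,-2.2,0.2,0,0,1.0,255]]])

```text
clock: 2.95
position: [492.6, -64.4, 100.0]
orientation: [[0.963, -0.268, 0.001], [-0.268, -0.963, -0.0], [0.001, -0.0, -1.0]]
force: [0.2, -1.2, -0.5]
grip_width: 0.4
```

step_arm(motion=[[[0,-0.3,0,0,0,0,255],[0,-0.6,0,0,0,0,255],[0,-0.9,0,0,0,0,255],[0,-1.2,0,0,0,0,255],[0,-1.5,0,0,0,0,255],[0,-1.8,0,0,0,0,255],[0,-2.1,0,0,0,0,255]]])

```text
clock: 3.65
position: [497.9, -44.3, 99.3]
orientation: [[0.963, -0.269, -0.0], [-0.269, -0.963, -0.0], [-0.0, 0.0, -1.0]]
force: [-1.9, -5.2, 1.7]
grip_width: 0.3
```

```bash
cat >> h.py <<'E'
def rk(p):
    a=np.radians(74.5);u=np.array([np.cos(a),np.sin(a)]);v=np.array([u[1],-u[0]])
    d=np.asarray(p)[...,:2]-(np.array([534.9,92.3])+1.3*u)
    return np.stack([d@v,d@u],-1)
E
python3 - <<'E'
from h import *
s=bot.sense();f=s['force'];print(s['clock'],s['position'],rk(s['position']),s['orientation'][:,0],f,f[0]*.267+f[1]*.964)
cap('wrist','w4')
E
```

```text
3.65 [497.86341824 -44.33693675  99.33235707] [   0.82505502 -142.86510925] [ 9.63059338e-01 -2.69289272e-01 -4.69200375e-06] [-1.86097444 -5.20293349  1.68043657] -5.512508063964526
```

View pics/w4.png

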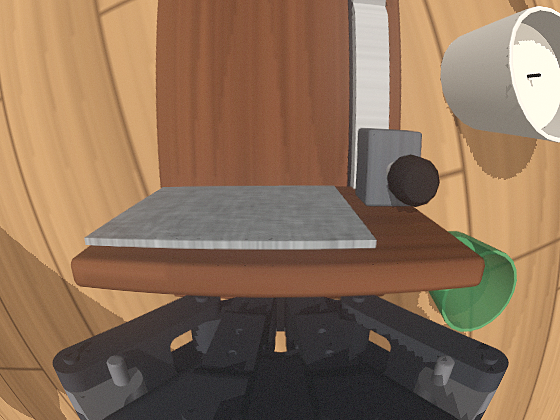

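Contact at about 5 N. The wrist view shows the panel edge (280,285) just covering the fingertips, with the knob and felt clear. Pushing on.

step_arm(motion=[[[0,-1.0,0,0,0,0,255],[0,-2.0,0,0,0,0,255],[0,-3.0,0,0,0,0,255],[0,-4.0,0,0,0,0,255],[0,-5.0,0,0,0,0,255],[0,-6.0,0,0,0,0,255],[0,-7.0,0,0,0,0,255],[0,-7.5,0,0,0,0,255]]])

```text
clock: 4.5
position: [517.9, 28.3, 99.2]
orientation: [[0.963, -0.269, -0.001], [-0.269, -0.963, -0.0], [-0.0, 0.0, -1.0]]
force: [-2.2, -4.8, 1.0]
grip_width: 0.1
```

```bash
cat >> h.py <<'E'
def rep():
    s=bot.sense();f=s['force'];print(round(s['clock'],2),s['position'].round(2),rk(s['position']).round(2),'F',f.round(2),'along',round(f[0]*.267+f[1]*.964,2));return s
def panel(tag):
    p,d=cap('scene',tag);X=pts('scene',d);q=X[d>0];l=np.c_[rk(q),q[:,2]]
    m=(abs(l[:,0])<74)&(l[:,1]>-170)&(l[:,1]<70)&(l[:,2]>139)&(l[:,2]<150)
    q=l[m]; print('n',len(q),np.percentile(q[:,1],[1,10,50,90,99]).round(1),'x',q[:,0].min(),q[:,0].max())
    f=(abs(l[:,0])<70)&(abs(l[:,1]-201)<25)&(l[:,2]>139)&(l[:,2]<150);print('fixed',np.percentile(l[f,1],[1,50,99]).round(1))
E
python3 - <<'E'
from h import *
rep();panel('s5');rep()
E
```

```text
4.5 [517.91  28.31  99.18] [  0.73 -67.51] F [-2.24 -4.85  0.99] along -5.27
n 214 [-77.9 -52.6 -46.5 -42.1 -41.3] x -53.18187543046887 73.58230900696289
fixed [196.8 202.  209. ]
4.55 [518.13  28.82  99.2 ] [  0.81 -66.96] F [ 0.3   1.03 -0.3 ] along 1.08
```

View pics/s5.png

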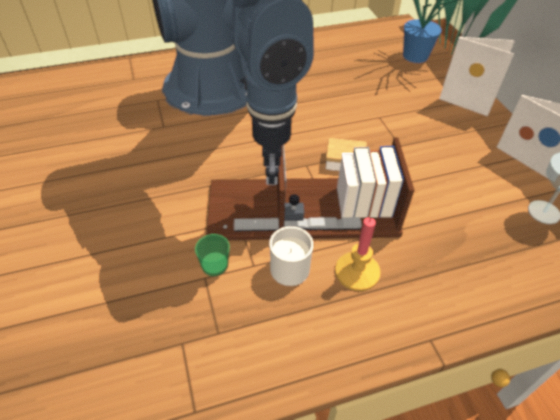

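step_arm(motion=[[[0,-0.5,0,0,0,0,255],[0,-1.0,0,0,0,0,255],[0,-1.5,0,0,0,0,255],[0,-1.8,0,0,0,0,255],[0,-2.0,0,0,0,0,255],[0,-2.2,0,0,0,0,255]]])

```text
clock: 5.15
position: [523.9, 49.1, 99.3]
orientation: [[0.963, -0.269, -0.0], [-0.269, -0.963, 0.0], [-0.0, -0.0, -1.0]]
force: [-2.5, -1.7, -0.4]
grip_width: 0.0
```

step_arm(motion=[[[0,-0.15,0,0,0,0,255],[0,-0.2,0,0,0,0,255],[0,-0.2,0,0,0,0,255]]])

```text
clock: 5.45
position: [524.7, 51.1, 99.4]
orientation: [[0.963, -0.269, 0.0], [-0.269, -0.963, 0.0], [0.0, -0.0, -1.0]]
force: [-0.3, -0.0, -0.4]
grip_width: -0.4
```

```bash
python3 - <<'E'
from h import *
rep();panel('s6');rep()
E
```

```text
5.45 [524.71  51.06  99.41] [  1.2  -43.76] F [-0.29 -0.   -0.43] along -0.08
n 239 [-55.1 -25.1 -19.6 -14.9 -13.8] x -54.11448158977641 73.97943033845642
fixed [197.2 202.  209.3]
5.5 [524.65  50.98  99.4 ] [  1.17 -43.86] F [ 0.48 -0.6   0.32] along -0.45
```

The panel has jumped ahead of the finger into the outer notch (camera gives s ≈ 130). Next I feel for re-contact to calibrate the finger offset.

step_arm(motion=[[[0,-0.2,0,0,0,0,255],[0,-0.3,0,0,0,0,255],[0,-0.35,0,0,0,0,255],[0,-0.35,0,0,0,0,255]]])

```text
clock: 5.9
position: [525.4, 54.3, 99.3]
orientation: [[0.963, -0.269, -0.0], [-0.269, -0.963, 0.0], [-0.0, -0.0, -1.0]]
force: [0.1, -0.3, 0.4]
grip_width: 0.0
```

step_arm(motion=[[[0,-0.1,0,0,0,0,255],[0,-0.1,0,0,0,0,255]]])

```text
clock: 6.1
position: [525.7, 55.3, 99.3]
orientation: [[0.963, -0.269, 0.0], [-0.269, -0.963, 0.0], [0.0, -0.0, -1.0]]
force: [0.6, -0.5, 0.0]
grip_width: 0.0
```

step_arm(motion=[[[0,-0.1,0,0,0,0,255],[0,-0.1,0,0,0,0,255]]])

```text
clock: 6.3
position: [526.0, 56.3, 99.3]
orientation: [[0.963, -0.269, 0.0], [-0.269, -0.963, 0.0], [0.0, -0.0, -1.0]]
force: [-0.3, 0.6, 0.1]
grip_width: -0.3
```

step_arm(motion=[[[0,-0.1,0,0,0,0,255],[0,-0.1,0,0,0,0,255]]])

```text
clock: 6.5
position: [526.2, 57.2, 99.3]
orientation: [[0.963, -0.269, -0.0], [-0.269, -0.963, -0.0], [-0.0, 0.0, -1.0]]
force: [-0.1, 0.3, 0.2]
grip_width: 0.4
```

```bash
python3 - <<'E'
from h import *
rep()
E
```

```text
6.5 [526.23  57.17  99.3 ] [  1.04 -37.47] F [-0.11  0.3   0.21] along 0.26
```

step_arm(motion=[[[0,-0.1,0,0,0,0,255],[0,-0.1,0,0,0,0,255]]])

```text
clock: 6.7
position: [526.4, 57.8, 99.3]
orientation: [[0.963, -0.269, -0.0], [-0.269, -0.963, -0.001], [0.0, 0.001, -1.0]]
force: [-0.8, -5.1, 1.1]
grip_width: -0.0
```

step_arm(motion=[[[0,-0.1,0,0,0,0,255],[0,-0.1,0,0,0,0,255]]])

```text
clock: 6.9
position: [526.7, 58.6, 99.3]
orientation: [[0.963, -0.269, -0.0], [-0.269, -0.963, -0.001], [0.0, 0.001, -1.0]]
force: [-1.5, -4.6, 1.5]
grip_width: 0.4
```

step_arm(motion=[[[0,-0.1,0,0,0,0,255],[0,-0.1,0,0,0,0,255]]])

```text
clock: 7.1
position: [526.9, 59.6, 99.3]
orientation: [[0.963, -0.269, -0.0], [-0.269, -0.963, -0.001], [-0.0, 0.001, -1.0]]
force: [-1.9, -6.1, 1.9]
grip_width: -0.0
```

step_arm(motion=[[[0,-0.1,0,0,0,0,255],[0,-0.1,0,0,0,0,255]]])

```text
clock: 7.3
position: [527.2, 60.5, 99.3]
orientation: [[0.963, -0.269, -0.0], [-0.269, -0.963, -0.001], [0.0, 0.001, -1.0]]
force: [-1.6, -5.6, 1.7]
grip_width: 0.1
```

```bash
python3 - <<'E'
from h import *
rep()
panel('s7')
E
```

```text
7.3 [527.17  60.55  99.3 ] [  1.04 -33.96] F [-1.61 -5.61  1.69] along -5.84
n 180 [-45.6 -19.5 -13.2  -9.   -8. ] x -28.147322102275112 73.95740194102862
fixed [197.2 201.9 209.2]
```

Re-contact at TCP rack y ≈ -37.2 means s = TCP + 167.2, which matches the geometry. The inner notch centre is therefore at TCP ≈ 32.8, with draw-in from about 27. I'll leave the outer notch slowly and stop short of that.

step_arm(motion=[[[0,-0.15,0,0,0,0,255],[0,-0.3,0,0,0,0,255],[0,-0.5,0,0,0,0,255],[0,-0.8,0,0,0,0,255],[0,-1.2,0,0,0,0,255],[0,-1.7,0,0,0,0,255],[0,-2.2,0,0,0,0,255],[0,-2.6,0,0,0,0,255]]])

```text
clock: 8.15
position: [534.3, 86.2, 99.3]
orientation: [[0.963, -0.269, -0.0], [-0.269, -0.963, -0.0], [-0.0, 0.0, -1.0]]
force: [-2.2, -4.6, 2.3]
grip_width: -0.2
```

step_arm(motion=[[[0,-0.5,0,0,0,0,255],[0,-1.0,0,0,0,0,255],[0,-1.4,0,0,0,0,255],[0,-1.8,0,0,0,0,255],[0,-2.1,0,0,0,0,255],[0,-2.3,0,0,0,0,255],[0,-2.4,0,0,0,0,255],[0,-2.4,0,0,0,0,255]]])

```text
clock: 8.95
position: [540.9, 109.4, 99.3]
orientation: [[0.963, -0.269, 0.0], [-0.269, -0.963, 0.0], [0.0, -0.001, -1.0]]
force: [-0.1, 0.1, 0.1]
grip_width: -0.3
```

```bash
python3 - <<'E'
from h import *
rep()
panel('s8');cap('wrist','w8')
E
```

```text
8.95 [540.94 109.41  99.32] [ 1.25 16.8 ] F [-0.14  0.05  0.06] along 0.01
n 177 [ 4.   9.4 37.1 41.7 42.6] x -19.909892283344284 73.89384618113962
fixed [197.  201.9 208.9]
```

View pics/w8.png

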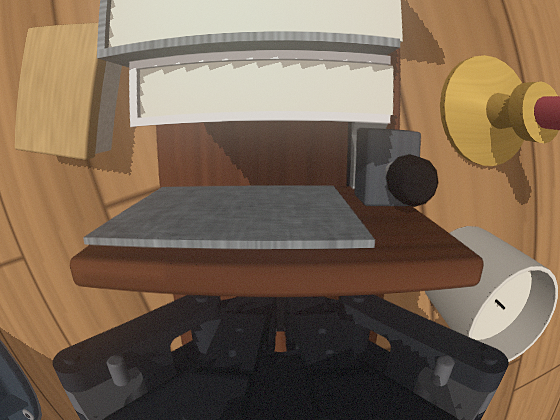

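View pics/s8.png

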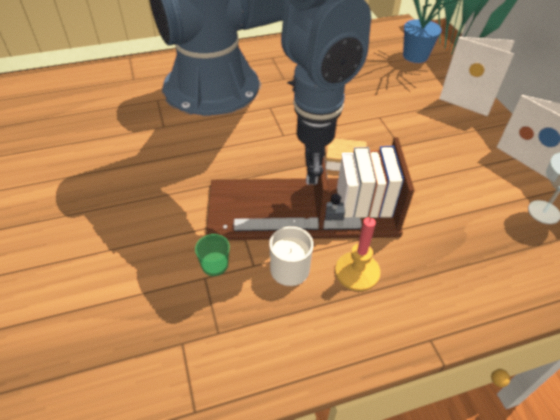

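Camera: s ≈ 186. The wrist view looks the same against the panel, the knob (412,180) is clear, and the books are untouched. Now fine steps.

step_arm(motion=[[[0,-0.2,0,0,0,0,255],[0,-0.4,0,0,0,0,255],[0,-0.6,0,0,0,0,255],[0,-0.7,0,0,0,0,255]]])

```text
clock: 9.45
position: [542.8, 116.2, 99.4]
orientation: [[0.963, -0.269, 0.0], [-0.269, -0.963, 0.0], [0.0, -0.0, -1.0]]
force: [-0.7, -2.5, 1.3]
grip_width: -0.2
```

step_arm(motion=[[[0,-0.1,0,0,0,0,255],[0,-0.1,0,0,0,0,255]]])

```text
clock: 9.65
position: [543.0, 117.2, 99.3]
orientation: [[0.963, -0.269, 0.0], [-0.269, -0.963, 0.0], [-0.0, -0.0, -1.0]]
force: [0.4, 0.0, 0.3]
grip_width: -0.2
```

step_arm(motion=[[[0,-0.1,0,0,0,0,255],[0,-0.1,0,0,0,0,255]]])

```text
clock: 9.85
position: [543.2, 118.0, 99.3]
orientation: [[0.963, -0.269, 0.0], [-0.269, -0.963, 0.0], [-0.0, -0.0, -1.0]]
force: [-0.2, 0.1, -0.7]
grip_width: 0.1
```

```bash
python3 - <<'E'
from h import *
rep()
panel('s9')
E
```

```text
9.85 [543.23 118.    99.3 ] [ 1.16 25.69] F [-0.23  0.14 -0.7 ] along 0.07
n 199 [13.9 37.9 49.2 54.  55.5] x -22.48800034767065 73.95614970956356
fixed [197.2 201.7 208.9]
```

The panel has run ahead of the finger again (force 0, camera s ≈ 199.3). I'll check the pin drop from the knob-top height.

```bash
python3 - <<'E'
from h import *
for t,s in(('s1',14),('s5',102),('s6',130),('s8',186),('s9',199.5)):
    z=np.load(f'pics/{t}.npz');d=z['d'];X=pts('scene',d);l=rk(X)
    hsv=cv2.cvtColor(z['p'],cv2.COLOR_RGB2HSV)
    m=(d>0)&(np.hypot(l[...,0]-60,l[...,1]-(s-125))<7.5)&(X[...,2]>95)&(X[...,2]<125)&(z['p'].max(-1)<70)
    print(t,m.sum(),np.median(X[m],0).round(1),np.percentile(X[m][:,2],[25,75]).round(1),np.median(l[m],0).round(1))
E
```

```text
s1 26 [563.4 -29.4 109.8] [108.9 110.6] [  59.7 -110.7]
s5 30 [588.1  55.1 109.2] [108.7 110.3] [ 61.3 -22.8]
s6 29 [594.4  82.1 107.5] [106.8 108.2] [60.9  4.1]
s8 33 [609.4 135.3 109.8] [108.7 110.7] [60.4 60.4]
s9 26 [614.8 147.4 106.1] [104.9 107.1] [61.8 73.1]
```

```bash
python3 - <<'E'
from h import *
rep();panel('s10')
for t,s in(('s6',130),('s8',186),('s9',199.5),('s10',199.5)):
    z=np.load(f'pics/{t}.npz');d=z['d'];X=pts('scene',d);l=rk(X)
    m=(d>0)&(np.hypot(l[...,0]-60,l[...,1]-(s-125))<14)&(X[...,2]>85)&(X[...,2]<125)
    print(t,np.sort(X[m][:,2])[::-1][:30].round(1).tolist())
E
python3 -c "
import cv2
a=cv2.imread('pics/s8.png')[160:250,290:410];b=cv2.imread('pics/s10.png')[160:250,290:410]
cv2.imwrite('pics/c10.png',cv2.resize(cv2.hconcat([a,b]),None,fx=3.3,fy=3.3,interpolation=2))"
```

```text
9.9 [543.18 117.91  99.29] [ 1.13 25.59] F [ 0.14 -0.47  0.67] along -0.42
n 221 [13.8 46.1 51.5 56.5 57.7] x -42.07963864837206 73.80932218809617
fixed [197.1 202.  208.7]
s6 [110.1, 109.9, 109.2, 109.1, 108.7, 108.6, 108.5, 108.5, 108.3, 108.3, 108.2, 108.2, 108.2, 108.0, 107.9, 107.7, 107.7, 107.6, 107.6, 107.5, 107.5, 107.5, 107.4, 107.2, 107.2, 107.1, 106.9, 106.8, 106.7, 106.7]
s8 [112.8, 112.5, 112.2, 111.8, 111.6, 111.6, 111.6, 111.3, 111.2, 111.1, 111.1, 110.8, 110.7, 110.7, 110.5, 110.4, 110.3, 110.2, 110.1, 110.0, 109.8, 109.8, 109.8, 109.8, 109.6, 109.6, 109.6, 109.5, 109.5, 109.4]
s9 [108.0, 107.9, 107.5, 107.4, 107.4, 107.3, 107.3, 107.1, 107.1, 107.1, 107.1, 107.1, 106.8, 106.6, 106.6, 106.5, 106.4, 106.3, 106.3, 106.3, 106.2, 106.1, 106.0, 106.0, 106.0, 105.9, 105.8, 105.6, 105.6, 105.5]
s10 [104.2, 103.8, 103.7, 103.6, 103.3, 102.9, 102.8, 102.7, 102.6, 102.3, 102.3, 102.2, 102.1, 102.1, 102.0, 101.8, 101.8, 101.8, 101.7, 101.6, 101.6, 101.6, 101.6, 101.6, 101.4, 101.3, 101.3, 101.3, 101.3, 101.1]
```

View pics/c10.png

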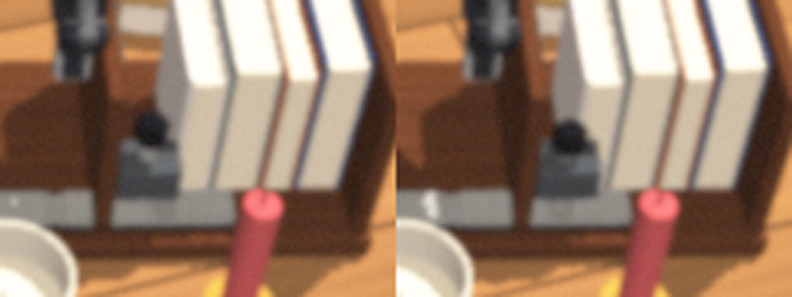

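The s9 picture caught the pin mid-drop. A moment later the knob is about 8 mm lower than when riding and the panel has moved about 2 mm more, so it is down in the inner notch (the wanted drop is 6.9 mm; depth noise is about 1 mm). Retreating straight back, then up.

step_arm(motion=[[[0,0.6,0,0,0,0,255],[0,1.8,0,0,0,0,255],[0,3.5,0,0,0,0,255],[0,5.5,0,0,0,0,255],[0,7.5,0,0,0,0,255],[0,9.0,0,0,0,0,255],[0,9.0,0,0,0,0,255]]])

```text
clock: 10.65
position: [518.3, 28.9, 99.4]
orientation: [[0.962, -0.272, -0.0], [-0.272, -0.962, -0.0], [-0.0, 0.0, -1.0]]
force: [-0.5, 0.2, -0.8]
grip_width: 0.4
```

step_arm(motion=[[[0,0,-3,0,0,0,255],[0,0,-6,0,0,0,255],[0,3,-9,0,0,0,255],[0,7,-12,0,0,0,255],[0,11,-14,0,0,0,255],[0,15,-14,0,0,0,255],[0,15,-14,0,0,0,255],[0,15,-14,0,0,0,255]]])

```text
clock: 11.45
position: [478.5, -113.8, 239.4]
orientation: [[0.963, -0.271, 0.0], [-0.271, -0.963, 0.0], [0.0, -0.0, -1.0]]
force: [0.6, 0.1, -0.7]
grip_width: -0.2
```

```bash
python3 - <<'E'
from h import *
rep();panel('s11')
p,d=cap('top','t11');X=pts('top',d);q=X[d>0];l=np.c_[rk(q),q[:,2]]
m=(abs(l[:,0])<70)&(abs(l[:,1]-50)<30)&(l[:,2]>139)&(l[:,2]<150);print('top panel',m.sum(),np.percentile(l[m,1],[1,50,99]))
f=(abs(l[:,0])<70)&(abs(l[:,1]-201)<25)&(l[:,2]>139)&(l[:,2]<150);print('fixed',np.percentile(l[f,1],[1,50,99]).round(1))
z=np.load('pics/s11.npz');X=pts('scene',z['d']);l=rk(X)
m=(z['d']>0)&(np.hypot(l[...,0]-60,l[...,1]-75)<7.5)&(X[...,2]>85)&(X[...,2]<125)&(z['p'].max(-1)<70)
print('knob',np.median(X[m],0),np.median(l[m],0))
rep()
E
```

```text
11.45 [ 478.47 -113.82  239.36] [   0.7 -215. ] F [ 0.61  0.1  -0.66] along 0.26
n 314 [46.6 47.3 51.8 57.1 58.6] x -73.22475502545257 73.76219647817679
fixed [197.  201.8 209.1]
top panel 508 [44.45380913 49.90958352 56.48196788]
fixed [195.  200.3 208. ]
knob [615.33745782 147.47533971 102.5882807 ] [62.35296938 72.52940098]
11.55 [ 478.71 -112.64  239.1 ] [   0.62 -213.81] F [0.4  0.16 0.78] along 0.26
```

View pics/t11.png

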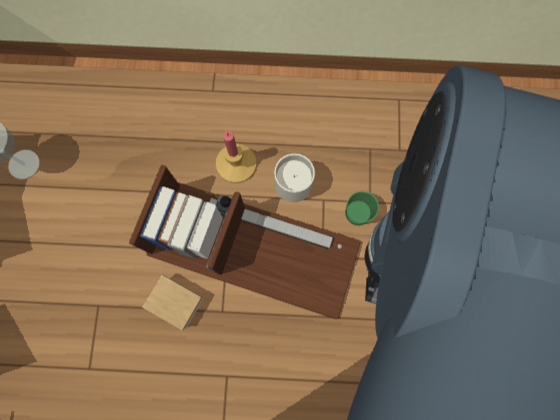

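View pics/s11.png

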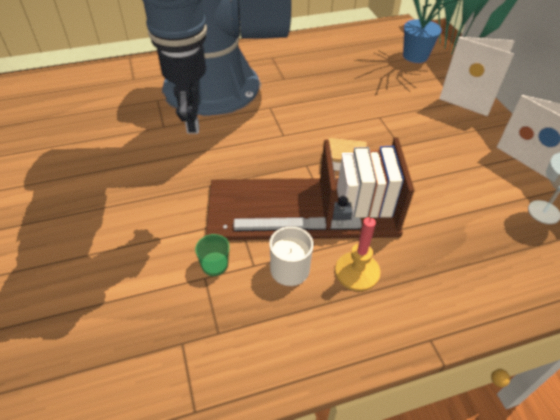

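Relative to the fixed end, the panel is at y ≈ 50.6 (top) and 51.0 (scene), against 50 nominal. The knob top is at 102.6 mm, against 102.6 expected. Everything else stands where it was, and the hand is clear at (190,115) in the scene view.

```bash
python3 -c "
from rig import bot
print(bot.hand_in())"
```

```text
the job is handed in; nothing more can be done
None
```

The bookend is in the inner notch, the hand is well clear, and the job was handed in at about 11.6 s. No verdict was reported.

**What I did:** I shut the gripper and pushed the middle of the bookend's outer face with the side of the fingers at about 100 mm height. It passed the outer notch, where I felt for re-contact to calibrate the finger position. I then went in 1 mm steps until the force dropped to zero and the bookend drew itself into the inner notch. Then I backed straight off and lifted away.

**Last checks:**
- **Bookend position:** measured from the fixed end, travel is 200.6 mm in the top view and about 201 mm in the scene view, against 200 wanted. That is within the roughly 2 mm camera accuracy.
- **Pin:** the knob top is at 102.6 mm, which is what a pin fully down in the inner notch should give. One picture taken mid-drop showed only part of the drop; the next two showed it fully down.
- **Forces:** push forces read about 6 N at most at the end of each move, with nothing recorded in between. They were about zero at the end.
- **Surroundings:** the books and other objects look unmoved by eye in both views. I did not measure them.

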